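Make up two condiment caddies in the catering tent

ROBOT

A 6-joint arm with a two-finger parallel gripper is mounted at the origin on the work surface. World frame = base frame: x ahead of the robot, y to its left, z up, the work surface at z = 0. Lengths are in m, angles in rad, forces in N, time in s.
With the tool pointing down it reaches from about 0.3 to 0.875 m from the base axis. Payload 6.4 kg.
Tool frame: the origin (TCP) lies between the finger pads; the fingertips stand 8 mm ahead of it and the grasp point (between the pads) lies 11 mm behind it; z points along the fingers, y is the line along which they close (so a half turn about z gives the same grasp; the last joint's range is limited). The gripper opens to 88 mm and grips with 3 to 60 N. Pads are 18 mm wide; open, the fingers measure 123 mm over their backs; the gripper's body (75 mm by 187 mm) begins 45 mm behind the grasp point.
Start: joints at [0.903, 0.181, 1.607, -0, 1.354, -0.206], TCP at [0.256, 0.515, 0.247] pointing down, gripper open.
Joint ranges: [-2.99, 2.99], [-0.89, 2.07], [0.3, 2.58], [-1.14, 4.28], [0, 2.63], [-3.12, 3.12]. Speed limits (rad/s): [2.57, 2.57, 3.01, 3.14, 3.14, 3.14].

INTERFACE

Orientations are given as [roll, pitch, yaw] about the fixed x, y, z axes, in that order (R = Rz(yaw) Ry(pitch) Rx(roll)).
In Python, from plant import move_pose, move_straight, move_j, gripper_to, wait, inverse_kinematics, state, snapshot, camera_model, PlanningError, sign_off gives the robot as it stands. Calls block until the motion is done:
- move_pose(position, orientation): joint-space move of the TCP to a pose.
- move_straight(position, rotation=None, vel=0.15, f_stop=None): straight line of the TCP; rotation=None keeps the orientation; vel is the mean speed in m/s. With f_stop (N) it stops when the force on the tool has changed by that much, and returns True; else False.
- move_j(angles): joint-space move.
- gripper_to(opening, effort=None): opening from 0.0 (shut) to 1.0 (fully open); effort is the grip in N (None keeps the last); returns when the fingers have stopped.
- wait(seconds).
- inverse_kinematics(position, orientation): joint angles nearest the present ones, or None.
- state(): the state.
- snapshot(name): name is "side" or "top"; returns (picture, depth): 420x560x3 uint8, blue, green, red; 420x560 float32, m along the optical axis (not along the pixel's ray), 0 where there is no reading.
- camera_model(name): a dict with "mtx" (3x3 intrinsics, pixels), "R" (3x3) and "t" (3): a world point X has camera coordinates R X + t. Camera axes: x right, y down, z forward; pixel columns grow to the right and rows downward; lengths in m; the calibration is good to about 2 mm. A picture is of the moment at which its call begins. camera_model takes no time and is no camera call.
A pose or a line that the arm cannot do raises PlanningError and nothing moves.
- sign_off(): hands the job in; it is judged then, once.
The state is a dict: "t": time; "joint_positions": joint angles; "qvel": joint speeds; "joint_efforts": joint torques, N m; "tcp_pos": TCP position; "eef_rot": TCP orientation; "ft_force": force on the tool from outside, world axes, zero at the start; "ft_torque": the same for the moment, N m; "width": opening from 0.0 (shut) to 1.0 (fully open); "gripper_force": force on a finger pad.
Only numpy, scipy, OpenCV 4.12 (cv2) and the standard library are available. Lean on these libraries where they do the work, as an engineer would, in place of code of your own. Each camera call takes 0.05 s, during which the arm holds its last target. There are 200 camera calls.

TASK

Make up the two table caddies from the stock on the steel table. The red caddy gets the yellow dish, the yellow-lidded mustard jar and the wooden pepper mill; the blue caddy gets the green dish and the metal salt shaker: turn each dish so that it drops flat into the oblong seat, and stand each round thing upright in a round well, either one. Let nothing tip over, leave the red-lidded jar, the plates and the tub where they are, and let go of everything.

Things in the scene. Friction and masses are not known exactly. Their poses are not given: they have to be found in the camera images.
- caddy_red: Flat red plastic table caddy, a 166 x 166 mm block 18 mm high, fixed to the table. Origin at the centre of its underside, z up. Three flat-bottomed recesses open upward, each 13 mm deep (floor 5 mm above the underside): one oblong seat centred at x = -44 mm, y = 0, 64 mm along x by 110 mm along y, for a dish; and two round wells of 60 mm diameter centred at x = +46 mm, y = -48 mm and x = +46 mm, y = +48 mm.
- caddy_blue: Flat blue plastic table caddy, a 166 x 166 mm block 18 mm high, fixed to the table. Origin at the centre of its underside, z up. Three flat-bottomed recesses open upward, each 13 mm deep (floor 5 mm above the underside): one oblong seat centred at x = -44 mm, y = 0, 64 mm along x by 110 mm along y, for a dish; and two round wells of 60 mm diameter centred at x = +46 mm, y = -48 mm and x = +46 mm, y = +48 mm.
- dish_yellow: Loose oblong open dish of yellow plastic, 100 mm long (its x) by 54 mm wide (its y) by 44 mm high, walls and floor 4 mm thick, vertical sides, 0.11 kg or so. Origin at the centre of its underside. Can be held across its width from outside.
- dish_green: Loose oblong open dish of green plastic, 100 mm long (its x) by 54 mm wide (its y) by 44 mm high, walls and floor 4 mm thick, vertical sides, 0.11 kg or so. Origin at the centre of its underside. Can be held across its width from outside.
- jar_mustard: Loose round jar with a yellow lid and a mustard-coloured body, 50 mm diameter, 80 mm high (the lid is the top 18 mm, same diameter), about 0.16 kg. Origin at the centre of its underside, z up. The mustard.
- jar_ketchup: Loose round jar with a red lid and a dark red body, 50 mm diameter, 80 mm high (the lid is the top 18 mm, same diameter), about 0.16 kg. Origin at the centre of its underside, z up. The ketchup: not wanted in either caddy, it stays where it stands.
- shaker: Loose metal salt shaker with a domed, pierced top and a dark band; 46 mm diameter up to 68 mm height, then rounding in to its top at 85 mm; about 0.13 kg. Origin at the centre of its underside, z up.
- mill: Loose dark wooden pepper mill with a small brass ball on top; 44 mm diameter up to 70 mm height, then narrowing to 24 mm at 80 mm, the ball's top at 92 mm; about 0.14 kg. Origin at the centre of its underside, z up.
- plates: Stack of cream side plates, 150 mm diameter, 63 mm high, heavy; stands beside the work and stays there. Origin at the centre of its underside.
- tub: White plastic tub with a white lid that has a grey disc on it, 138 mm diameter, 93 mm high; stands beside the work and stays there. Origin at the centre of its underside.

How it is judged:
At the end, for the whole second after the job is handed in: Each dish flat in its oblong seat (10 mm, 0.2 rad, either way round), mustard and mill in red round wells, shaker in a blue one (11 mm); all less than 4 mm off the recess floor, upright within 0.1 rad, at rest; ketchup jar, plates and tub within 30 mm of their starts (x of dish_yellow in the frame of caddy_red between -0.054 and -0.034 m and y of dish_yellow in the frame of caddy_red between -0.01 and 0.01 m and z of dish_yellow in the frame of caddy_red between 0 and 0.009 m and linear speed of each of dish_yellow, jar_mustard, mill, dish_green, shaker below 0.02 m/s and angular speed of each of dish_yellow, jar_mustard, mill, dish_green, shaker below 0.2 rad/s and angle between each of dish_yellow, jar_mustard, mill, dish_green, shaker's own z axis and vertical below 0.1 rad and angle between the x axis of dish_yellow and the y axis of caddy_red, either way round below 0.2 rad and z of jar_mustard in the frame of caddy_red between 0 and 0.009 m and ((x of jar_mustard in the frame of caddy_red between 0.035 and 0.057 m and y of jar_mustard in the frame of caddy_red between -0.059 and -0.037 m) or (x of jar_mustard in the frame of caddy_red between 0.035 and 0.057 m and y of jar_mustard in the frame of caddy_red between 0.037 and 0.059 m)) and z of mill in the frame of caddy_red between 0 and 0.009 m and ((x of mill in the frame of caddy_red between 0.035 and 0.057 m and y of mill in the frame of caddy_red between -0.059 and -0.037 m) or (x of mill in the frame of caddy_red between 0.035 and 0.057 m and y of mill in the frame of caddy_red between 0.037 and 0.059 m)) and x of dish_green in the frame of caddy_blue between -0.054 and -0.034 m and y of dish_green in the frame of caddy_blue between -0.01 and 0.01 m and z of dish_green in the frame of caddy_blue between 0 and 0.009 m and angle between the x axis of dish_green and the y axis of caddy_blue, either way round below 0.2 rad and z of shaker in the frame of caddy_blue between 0 and 0.009 m and ((x of shaker in the frame of caddy_blue between 0.035 and 0.057 m and y of shaker in the frame of caddy_blue between -0.059 and -0.037 m) or (x of shaker in the frame of caddy_blue between 0.035 and 0.057 m and y of shaker in the frame of caddy_blue between 0.037 and 0.059 m)) and distance of each of jar_ketchup, plates, tub from where it was at the start of the episode below 0.03 m); the robot touches nothing.
It fails at once if one of the five things, or the ketchup jar, is tipped over (more than 0.8 rad) (angle between any of dish_yellow, dish_green, jar_mustard, shaker, mill, jar_ketchup's own z axis and vertical above 0.8 rad).
It fails at once if the ketchup jar, the plates or the tub is moved by more than 30 mm (distance of any of jar_ketchup, plates, tub from where it was at the start of the episode above 0.03 m).
It also fails if it takes over 125 s, if anything falls off the work surface, if the arm or the gripper's body presses on something with over 40 N, if the wrist force passes 120 N, or if a joint passes its speed limit or range.

## Working session

There is one attempt and no reset: what is moved stays moved. The work goes in short steps, each a Python script; the robot and the scene stay as the last script left them, time stands still between calls to the robot, and variables do not carry over. Pictures are saved under pics/ and viewed, at most 14 in all, crops included, and the job is handed in when it is done.

```bash
ls; mkdir -p pics; python3 - <<'E'
from plant import *
import cv2,numpy as np
for n in("side","top"):
    p,d=snapshot(n); cv2.imwrite(f"pics/{n}0.png",p); np.save(f"pics/{n}0.npy",d)
    c=camera_model(n); print(n,c, (d>0).mean())
print(state()["t"],state()["eef_rot"])
E
```

```text
pics
side {'mtx': array([[528.08223055,   0.        , 285.2659975 ],
       [  0.        , 528.08223055, 202.4752863 ],
       [  0.        ,   0.        ,   1.        ]]), 'R': array([[ 0.97490267, -0.22234827, -0.01122623],
       [-0.14989731, -0.61828191, -0.77152983],
       [ 0.16460734,  0.75384927, -0.63609409]]), 't': array([-0.54892991,  0.1095293 ,  1.30982039])} 0.9957908163265307
top {'mtx': array([[478.27380822,   0.        , 277.67067293],
       [  0.        , 478.27380822, 204.99093456],
       [  0.        ,   0.        ,   1.        ]]), 'R': array([[ 0.02774899, -0.99960441,  0.0045839 ],
       [-0.99249815, -0.02809736, -0.11898719],
       [ 0.11906892, -0.00124773, -0.99288521]]), 't': array([-0.00347977,  0.54194853,  1.1367911 ])} 0.9959608843537415
0.1 [-3.14003930e+00 -3.04710198e-04  2.67975687e+00]
```

View pics/top0.png

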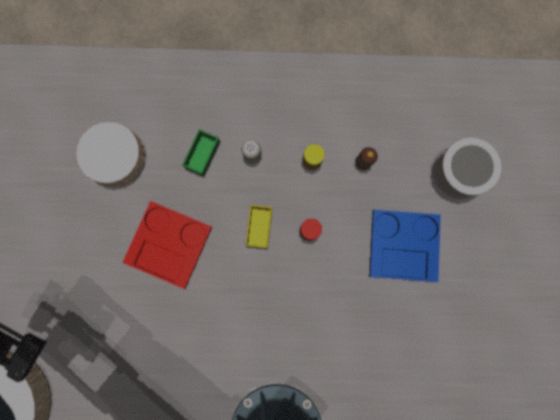

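View pics/side0.png

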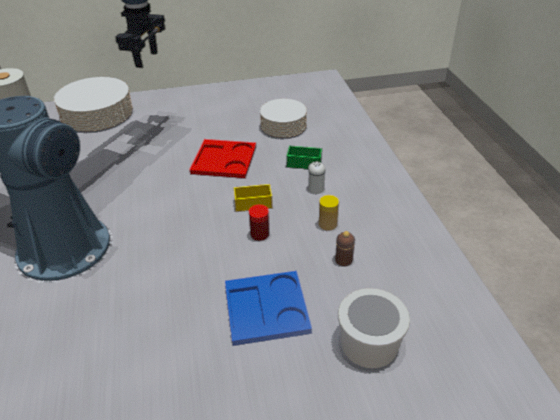

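```bash
cat > see.py <<'E'
import cv2,numpy as np
from plant import *
def cloud(n,d):
    c=camera_model(n);K,R,t=c["mtx"],c["R"],c["t"]
    v,u=np.indices(d.shape)
    P=np.stack([(u-K[0,2])/K[0,0]*d,(v-K[1,2])/K[1,1]*d,d],-1)
    return (P-t)@R
def ray(n,px,z):
    c=camera_model(n);K,R,t=c["mtx"],c["R"],c["t"]
    o=-R.T@t; r=(R.T@np.linalg.inv(K)@np.c_[np.reshape(px,(-1,2)),np.ones(np.size(px)//2)].T).T
    return o+r*((z-o[2])/r[:,2])[:,None]
HUE={"red":[(0,8),(172,180)],"yellow":[(22,35)],"green":[(50,75)],"blue":[(105,128)]}
def mask(p,col,smin=120,vmin=40):
    h=cv2.cvtColor(p,cv2.COLOR_BGR2HSV)
    m=sum(cv2.inRange(h,(a,smin,vmin),(b,255,255)) for a,b in HUE[col])
    return np.minimum(m,255).astype(np.uint8)
def blobs(m,amin=40):
    n,l,s,c=cv2.connectedComponentsWithStats(m)
    return [(l==i,s[i,4],c[i]) for i in range(1,n) if s[i,4]>=amin]
E
python3 - <<'E'
from see import *
for n in("top","side"):
    p=cv2.imread(f"pics/{n}0.png");d=np.load(f"pics/{n}0.npy");W=cloud(n,d)
    sel=(abs(W[...,0]-.55)<.25)&(abs(W[...,1])<.4)&(d>0)
    print(n,"table z",np.median(W[sel&(abs(W[...,2])<.01)][:,2]))
    for col in HUE:
        for m,a,c in blobs(mask(p,col)):
            q=W[m&(d>0)]; z=q[:,2]; zt=np.percentile(z,90)
            top=q[z>zt-.006]
            r=cv2.minAreaRect((top[:,:2]*1000).astype(np.float32))
            print(col,a,c.round(),"ztop %.4f"%zt,"cent",top.mean(0)[:2].round(4),"rect",np.round(r[0],1),np.round(r[1],1),round(r[2],1))
    tall=((W[...,2]>.03)&(W[...,2]<.12)&sel).astype(np.uint8)
    for m,a,c in blobs(tall):
        q=W[m]; zt=np.percentile(q[:,2],97);u=q[q[:,2]>.5*zt];
        print("tall",a,c.round(),"z %.4f"%zt,"mid",((u.min(0)+u.max(0))/2)[:2].round(4),"ext",np.ptp(u,axis=0)[:2].round(3))
E
```

```text
top table z 0.0002431515062379352
red 4570 [167. 245.] ztop 0.0196 cent [0.4415 0.2795] rect [439.7 281. ] [165.7 164.7] 68.9
red 349 [311. 229.] ztop 0.0824 cent [ 0.4832 -0.0674] rect [482.7 -66.9] [44.5 46.6] 46.1
yellow 346 [313. 155.] ztop 0.0827 cent [ 0.6608 -0.0701] rect [660.7 -70.1] [44.5 45.4] 0.2
yellow 895 [259. 226.] ztop 0.0428 cent [0.4838 0.0536] rect [488.8  56.4] [52.4 97.8] 84.9
green 665 [201. 154.] ztop 0.0420 cent [0.6494 0.1951] rect [664.6 201.1] [46.3 97.2] 61.8
blue 4507 [405. 245.] ztop 0.0197 cent [ 0.4553 -0.3026] rect [ 453.7 -303.4] [167.1 163.7] 87.2
tall 1033 [128. 154.] z 0.0670 mid [0.6557 0.3752] ext [0.139 0.05 ]
tall 313 [200. 150.] z 0.0480 mid [0.6697 0.2058] ext [0.11  0.085]
tall 340 [251. 150.] z 0.0862 mid [0.6711 0.081 ] ext [0.044 0.046]
tall 590 [447. 168.] z 0.0961 mid [ 0.6403 -0.3859] ext [0.107 0.028]
tall 409 [313. 155.] z 0.0839 mid [ 0.6617 -0.0704] ext [0.048 0.049]
tall 329 [367. 157.] z 0.0913 mid [ 0.6629 -0.2015] ext [0.043 0.043]
tall 231 [258. 225.] z 0.0483 mid [0.4898 0.0574] ext [0.103 0.06 ]
tall 383 [310. 228.] z 0.08
[... 419 characters left out ...]
58.5 -74.4] [50.8 44.9] 73.5
green 597 [302. 156.] ztop 0.0411 cent [0.6648 0.1953] rect [667.1 201.5] [60.4 99. ] 64.9
blue 4705 [266. 307.] ztop 0.0186 cent [ 0.4523 -0.3121] rect [ 450.3 -306.3] [171.1 164.7] 87.6
tall 593 [286. 121.] z 0.0647 mid [0.6524 0.3723] ext [0.141 0.055]
tall 646 [311. 164.] z 0.0836 mid [0.6652 0.1486] ext [0.108 0.194]
tall 364 [253. 193.] z 0.0457 mid [0.4866 0.0535] ext [0.103 0.067]
tall 484 [328. 208.] z 0.0816 mid [ 0.6576 -0.075 ] ext [0.049 0.053]
tall 508 [259. 218.] z 0.0813 mid [ 0.4811 -0.0707] ext [0.051 0.053]
tall 424 [345. 244.] z 0.0877 mid [ 0.6591 -0.2094] ext [0.043 0.037]
tall 334 [364. 294.] z 0.0943 mid [ 0.638  -0.3869] ext [0.103 0.026]
```

```bash
cat > act.py <<'E'
from see import *
HOME=[0.903,0.181,1.607,0,1.354,-0.206]
def yaw_for(x,y,z,phi):
    """tool yaw whose closing line has world angle phi, nearest in joints"""
    q0=np.array(state()["joint_positions"]);best=None
    for k in(-1,0,1,2):
        w=(phi+np.pi/2+k*np.pi+np.pi)%(2*np.pi)-np.pi
        q=inverse_kinematics([x,y,z],[np.pi,0,w])
        if q is not None:
            c=np.abs(np.array(q)-q0).max()
            if best is None or c<best[0]-1e-6: best=(c,w)
    return best[1]
def over(x,y,z,phi):
    w=yaw_for(x,y,z,phi); move_pose([x,y,z],[np.pi,0,w]); return w
def st():
    s=state(); return "t %.1f"%s["t"],np.round(s["tcp_pos"],4),"w %.1f mm"%(88*s["width"]),"F",np.round(s["ft_force"],1)
def snap(tag):
    for n in("top","side"):
        p,d=snapshot(n);cv2.imwrite(f"pics/{n}{tag}.png",p);np.save(f"pics/{n}{tag}.npy",d)
E
python3 - <<'E'
from act import *
x,y=.6595,-.0727
print(st())
gripper_to(.85,10)
over(x,y,.16,np.pi/2); print(st())
move_straight([x,y,.04],vel=.15,f_stop=10); print(st())
gripper_to(0,6); print(st())
gripper_to(.85)
move_straight([x,y,.11],vel=.2)
over(x,y,.11,0); move_straight([x,y,.04],vel=.15,f_stop=10)
gripper_to(0,6); print(st())
gripper_to(.85); move_straight([x,y,.16],vel=.25); print(st())
move_j(HOME); print(st()); snap(1)
for n in("top","side"):
    p=cv2.imread(f"pics/{n}1.png");d=np.load(f"pics/{n}1.npy");W=cloud(n,d)
    for m,a,c in blobs(mask(p,"yellow")):
        q=W[m&(d>0)];zt=np.percentile(q[:,2],90);q=q[q[:,2]>zt-.006]
        print(n,a,c.round(1),zt.round(4),np.round(cv2.minAreaRect((q[:,:2]*1000).astype(np.float32))[0],1),q.mean(0).round(4))
E
```

```text
('t 0.1', array([0.2559, 0.5144, 0.2459]), 'w 87.9 mm', 'F', array([-0. , -0.2, -0.1]))
('t 3.0', array([ 0.6596, -0.0716,  0.1602]), 'w 74.5 mm', 'F', array([-0. ,  0.5,  0.1]))
('t 4.0', array([ 0.6604, -0.0729,  0.0411]), 'w 74.5 mm', 'F', array([-0.3, -0. ,  0.3]))
('t 4.5', array([ 0.6599, -0.0726,  0.0406]), 'w 49.3 mm', 'F', array([0.7, 1.3, 2.3]))
('t 8.1', array([ 0.6599, -0.0728,  0.0408]), 'w 49.2 mm', 'F', array([-1.4,  0.3,  4.2]))
('t 9.2', array([ 0.6589, -0.0725,  0.159 ]), 'w 75.0 mm', 'F', array([ 0.1, -0.1, -0.7]))
('t 11.8', array([0.2568, 0.5145, 0.2465]), 'w 74.6 mm', 'F', array([0.8, 0.6, 0.2]))
top 347 [314.3 154.6] 0.0829 [660.7 -72.1] [ 0.6609 -0.0723  0.0805]
top 889 [258.6 226.3] 0.0428 [488.6  56.3] [0.4834 0.0525 0.0431]
side 792 [252.1 196.1] 0.0416 [485.6  54.3] [0.4847 0.0524 0.0403]
side 278 [329.1 203.6] 0.0808 [658.  -75.9] [ 0.6579 -0.0766  0.0788]
```

```bash
cat >> act.py <<'E'
CAD={"red":(np.array([.4384,.2806]),np.radians(-21.2)),"blue":(np.array([.4524,-.3034]),np.radians(-2.6))}
def spot(c,p):
    o,a=CAD[c]; return o+np.array([[np.cos(a),-np.sin(a)],[np.sin(a),np.cos(a)]])@p
def pick(x,y,h,phi,open_=.9,f=15):
    gripper_to(open_,f); over(x,y,.17,phi)
    hit=move_straight([x,y,h],vel=.12,f_stop=12); print("at",hit,st())
    gripper_to(0,f); print("grip",st()); move_straight([x,y,.17],vel=.2); print("lift",st())
def lower(x,y,h,phi,zhi=.17):
    over(x,y,zhi,phi); move_straight([x,y,h+.025],vel=.2); print("near",st())
    hit=move_straight([x,y,h],vel=.04,f_stop=7); print("down",hit,st())
def release(open_=.8):
    gripper_to(open_); s=state()["tcp_pos"]; move_straight([s[0],s[1],.19],vel=.25); print("off",st())
E
python3 - <<'E'
from act import *
pick(.4877,.0565,.029,np.radians(84.5))
s=spot("red",[-.044,0]); print(s)
lower(*s,.0335,CAD["red"][1])
snap(2)
E
```

```text
at False ('t 15.4', array([0.4883, 0.0565, 0.0297]), 'w 79.2 mm', 'F', array([-0.1, -0.3, -0.8]))
grip ('t 15.9', array([0.4879, 0.0565, 0.0293]), 'w 54.1 mm', 'F', array([-0.2, -0.2,  3.1]))
lift ('t 16.7', array([0.4868, 0.0566, 0.1688]), 'w 53.7 mm', 'F', array([-1.3,  0.1, -2. ]))
[0.39737775 0.29651148]
near ('t 18.4', array([0.3984, 0.2963, 0.0592]), 'w 53.6 mm', 'F', array([ 0.5,  0.7, -1.1]))
down True ('t 19.1', array([0.397 , 0.2965, 0.0338]), 'w 53.8 mm', 'F', array([0.7, 0. , 1.4]))
```

```bash
python3 - <<'E'
import cv2,numpy as np
a=cv2.imread("pics/top2.png")[170:310,90:260];b=cv2.imread("pics/side2.png")[100:210,160:295]
cv2.imwrite("pics/c2.png",np.hstack([cv2.resize(a,(400,330),interpolation=2),cv2.resize(b,(400,330),interpolation=2)]))
E
```

```text
(no output)
```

View pics/c2.png

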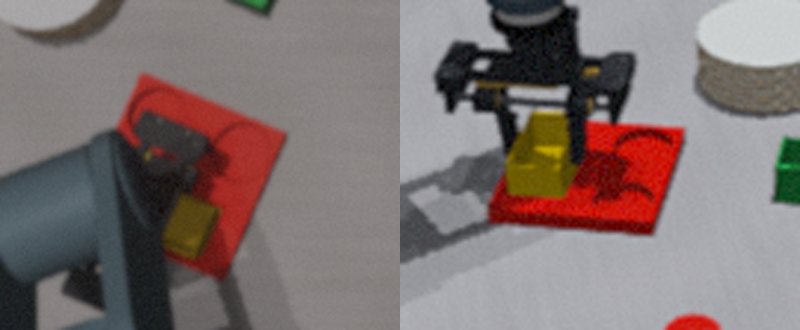

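The picture shows the yellow dish down in the red seat, its front-left corner at about (540,190) in the right panel. TCP z of 0.0338 matches a seated dish. I'll release it and do the green dish.

```bash
python3 - <<'E'
from act import *
release(.72)
pick(.6685,.205,.030,np.radians(63.5))
s=spot("blue",[-.044,0])
over(*s,.17,CAD["blue"][1]); snap(3)
for n in("top","side"):
    p=cv2.imread(f"pics/{n}3.png");d=np.load(f"pics/{n}3.npy");W=cloud(n,d)
    for m,a,c in blobs(mask(p,"yellow")):
        q=W[m&(d>0)];zt=np.percentile(q[:,2],90);q=q[q[:,2]>zt-.006]
        r=cv2.minAreaRect((q[:,:2]*1000).astype(np.float32))
        print(n,a,zt.round(4),[np.round(v,1) for v in r])
    for m,a,c in blobs(mask(p,"green")):
        q=W[m&(d>0)]; print("green",n,a,c,np.percentile(q,[2,98],axis=0).round(3).tolist())
a=cv2.imread("pics/top3.png")[200:340,310:480];b=cv2.imread("pics/side3.png")[170:350,160:380]
cv2.imwrite("pics/c3.png",np.hstack([cv2.resize(a,(400,330),interpolation=2),cv2.resize(b,(400,330),interpolation=2)]))
print(st())
E
```

```text
off ('t 20.3', array([0.3953, 0.2956, 0.1888]), 'w 63.5 mm', 'F', array([-0.4, -0.4, -0.5]))
at False ('t 23.3', array([0.6693, 0.2051, 0.0312]), 'w 79.0 mm', 'F', array([0.4, 0.3, 0.2]))
grip ('t 23.8', array([0.6687, 0.205 , 0.0304]), 'w 54.3 mm', 'F', array([-0.1, -0.1,  2. ]))
lift ('t 24.6', array([0.6675, 0.2048, 0.1682]), 'w 54.6 mm', 'F', array([-0.4, -0.5, -1.1]))
top 346 0.0828 [array([662. , -72.2]), array([46.6, 45.7]), np.float64(1.6)]
top 942 0.0483 [array([399. , 294.1]), array([98. , 53.6]), np.float64(69.3)]
green top 411 [408.23844282 260.89294404] [[0.388, -0.301, 0.139], [0.434, -0.197, 0.463]]
side 65 0.0386 [array([361.6, 253.9]), array([ 6. , 14.6]), np.float64(61.2)]
side 280 0.0805 [array([658.4, -74.8]), array([53.1, 44.8]), np.float64(73.6)]
green side 47 [239.14893617 234.53191489] [[0.382, -0.323, 0.178], [0.433, -0.25, 0.243]]
green side 1183 [243.10312764 260.81403212] [[0.382, -0.352, 0.141], [0.434, -0.252, 0.184]]
('t 26.8', array([ 0.409 , -0.3009,  0.17  ]), 'w 54.5 mm', 'F', array([-0.3,  0.2, -1.1]))
```

View pics/c3.png

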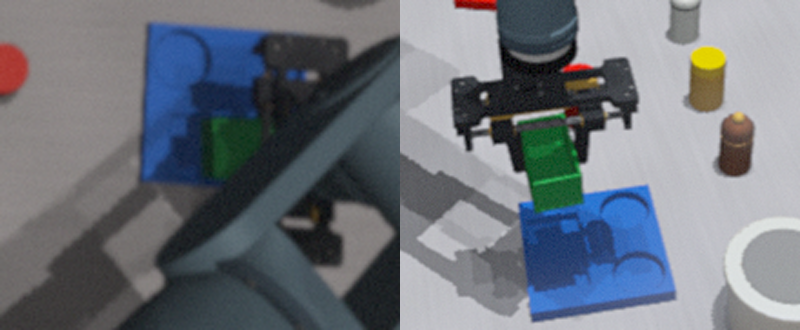

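The held green dish hangs at about (550,165) in the right panel, square over the blue seat and about 2 mm off along its length. The yellow dish rim is at 48 mm, so it is seated. Next I'll lower the green dish, then pick the shaker.

```bash
python3 - <<'E'
from act import *
lower(*(spot("blue",[-.044,0])-[0,.001]),.0345,CAD["blue"][1])
print(st())
release(.72)
move_j(HOME); snap(4)
for n in("top","side"):
    p=cv2.imread(f"pics/{n}4.png");d=np.load(f"pics/{n}4.npy");W=cloud(n,d)
    cor=np.array([-1,-.5]) if n=="top" else np.array([1.8,3.5])
    for col in HUE:
      for m,a,c in blobs(mask(p,col)):
        q=W[m&(d>0)];zt=np.percentile(q[:,2],90);q=q[q[:,2]>zt-.006]
        r=cv2.minAreaRect((q[:,:2]*1000).astype(np.float32))
        print(col,n,a,zt.round(4),np.round(r[0]+cor,1),np.round(r[1],1),round(r[2],1))
    sel=(abs(W[...,0]-.66)<.06)&(W[...,1]<.13)&(W[...,1]>-.25)
    for m,a,c in blobs(((W[...,2]>.05)&(W[...,2]<.12)&sel).astype(np.uint8)):
        q=W[m]*1000;(cx,cy),r=cv2.minEnclosingCircle(q[:,:2].astype(np.float32))
        print("tall",n,a,"z",np.percentile(q[:,2],97).round(1),"circ",np.round([cx+cor[0],cy+cor[1],r],1),"mid",((q.min(0)+q.max(0))/2)[:2]+cor)
E
```

```text
near ('t 27.7', array([ 0.4089, -0.3029,  0.0602]), 'w 54.3 mm', 'F', array([ 0.9, -0.6, -0.6]))
down True ('t 28.3', array([ 0.4082, -0.3021,  0.0349]), 'w 54.8 mm', 'F', array([ 0.6, -0.4,  2.5]))
('t 28.3', array([ 0.4082, -0.3021,  0.0349]), 'w 54.8 mm', 'F', array([ 0.6, -0.4,  2.5]))
off ('t 29.4', array([ 0.407 , -0.3007,  0.1888]), 'w 63.4 mm', 'F', array([ 0.1,  1.2, -0.2]))
red top 3413 0.0201 [438.7 280.7] [165.9 165.1] 68.8
red top 353 0.0824 [481.7 -67.4] [44.4 46.4] 45.7
yellow top 344 0.0825 [661.3 -72.7] [46.9 45.3] 1.2
yellow top 941 0.0481 [398.2 293.6] [97.5 53.7] 69.1
green top 840 0.0468 [ 409.9 -298.8] [49.7 98.8] 1.7
blue top 3366 0.02 [ 452.6 -303.7] [166.7 163.6] 87.3
tall top 313 z 87.2 circ [671.6  80.6  23.6] mid [670.70395465  80.59067957]
tall top 383 z 83.8 circ [661.8 -72.   25.5] mid [661.7711215 -71.8047676]
tall top 295 z 91.0 circ [ 662.  -202.3   22.2] mid [ 661.88149034 -201.97246467]
red side 1417 0.0186 [439.5 281.8] [174.9 167.7] 67.8
red side 579 0.0797 [481.9 -67.8] [51.2 46.4] 87.9
yellow side 547 0.0464 [398.4 295.3] [109.1  54.4] 69.6
yellow side 277 0.0808 [660.6 -71.9] [49.1 46.9] 56.9
green side 953 0.0474 [ 408.7 -299. ] [102.6  53.4] 89.8
blue side 3336 0.0188 [ 452.3 -302.9] [169.  164.7] 87.3
tall side 242 z 84.9 circ [669.   78.7  24.1] mid [670.45292655  76.47623378]
tall side 361 z 82.1 circ [660.8 -72.6  26.4] mid [660.49264962 -72.59273918]
tall side 306 z 88.9 circ [ 659.5 -203.5   22.3] mid [ 660.61165321 -205.73209556]
```

Both dishes are seated, with rims at 47–48 mm and within 5 mm of centre. Next come the round things.

```bash
python3 - <<'E'
from act import *
P=np.pi/2
for nm,x,y,h,c,w in[("shaker",.670,.0795,.044,"blue",[.046,.048]),("mill",.6613,-.203,.043,"red",[.046,.048]),("mustard",.6600,-.0727,.050,"red",[.046,-.048])]:
    print(nm); pick(x,y,h,P,open_=.8)
    if state()["width"]*88<38: print("MISSED"); break
    s=spot(c,w); lower(*s,h+.0045,CAD[c][1]+P,zhi=.18)
    if state()["tcp_pos"][2]>h+.011: print("NOT SEATED"); break
    release(.78)
E
```

```text
shaker
at False ('t 36.2', array([0.6708, 0.0795, 0.0451]), 'w 70.3 mm', 'F', array([ 0.1,  0.3, -0.1]))
grip ('t 36.6', array([0.6702, 0.0796, 0.0445]), 'w 45.3 mm', 'F', array([-0.7,  0.4,  2.5]))
lift ('t 37.4', array([0.669 , 0.0795, 0.1684]), 'w 45.5 mm', 'F', array([ 0.3,  0.2, -3. ]))
near ('t 39.5', array([ 0.5014, -0.2575,  0.0742]), 'w 45.3 mm', 'F', array([ 0.3,  0.1, -0.3]))
down True ('t 40.1', array([ 0.5002, -0.2573,  0.0491]), 'w 45.0 mm', 'F', array([ 0.2, -0.6,  4.4]))
off ('t 41.4', array([ 0.4989, -0.2562,  0.1888]), 'w 68.5 mm', 'F', array([ 0.1, -0.4, -1. ]))
mill
at False ('t 43.5', array([ 0.6621, -0.2034,  0.0442]), 'w 70.1 mm', 'F', array([-0.6, -0.1, -0. ]))
grip ('t 44.0', array([ 0.6615, -0.203 ,  0.0433]), 'w 43.0 mm', 'F', array([-1.3,  0.1,  2.1]))
lift ('t 44.8', array([ 0.6604, -0.2026,  0.1684]), 'w 43.5 mm', 'F', array([-0. ,  0.1, -1.8]))
near ('t 47.5', array([0.4996, 0.3087, 0.0733]), 'w 43.4 mm', 'F', array([-0.8,  0.5, -0.7]))
down True ('t 48.1', array([0.4982, 0.3086, 0.048 ]), 'w 43.6 mm', 'F', array([0.1, 0.2, 3.1]))
off ('t 49.3', array([0.4967, 0.308 , 0.1887]), 'w 68.6 mm', 'F', array([-0.2, -1.1, -0.7]))
mustard
at False ('t 52.2', array([ 0.6608, -0.0729,  0.0511]), 'w 70.6 mm', 'F', array([-0.2, -0.3, -0.2]))
grip ('t 52.7', array([ 0.6603, -0.0728,  0.0506]), 'w 49.3 mm', 'F', array([-0.7,  0.5,  3.4]))
lift ('t 53.4', array([ 0.659 , -0.0724,  0.1684]), 'w 48.7 mm', 'F', array([-0.9, -0.2, -2. ]))
near ('t 55.4', array([0.4649, 0.2189, 0.08  ]), 'w 49.4 mm', 'F', array([ 0.3, -0.1, -1.3]))
down True ('t 56.0', array([0.4636, 0.2191, 0.0551]), 'w 48.9 mm', 'F', array([0.5, 0.9, 2.7]))
off ('t 57.2', array([0.462 , 0.2188, 0.1889]), 'w 68.5 mm', 'F', array([ 0.1, -1.1, -0.1]))
```

```bash
python3 - <<'E'
from act import *
move_j(HOME); snap(5); print(st())
n="top";p=cv2.imread("pics/top5.png");d=np.load("pics/top5.npy");W=cloud(n,d)
for m,a,c in blobs(((W[...,2]>.055)&(W[...,2]<.12)&(W[...,0]>.4)&(W[...,0]<.6)).astype(np.uint8)):
    q=W[m];x=((q.min(0)+q.max(0))/2)[:2]-[.001,.0005]
    for k,(o,t) in CAD.items():
        v=x-o; print(k,(np.cos(t)*v[0]+np.sin(t)*v[1]).round(4),(-np.sin(t)*v[0]+np.cos(t)*v[1]).round(4),"z",np.percentile(q[:,2],97).round(4)) if abs(v).max()<.12 else 0
a=cv2.imread("pics/top5.png")[120:300,90:460];b=cv2.imread("pics/side5.png")[90:360,160:420]
cv2.imwrite("pics/c5.png",np.hstack([cv2.resize(a,(400,195)),np.zeros((195,0,3),np.uint8)]))
cv2.imwrite("pics/c5.png",cv2.resize(b,(570,592),interpolation=2))
E
```

```text
('t 58.6', array([0.257 , 0.514 , 0.2461]), 'w 68.8 mm', 'F', array([-0.2, -0.8,  1.3]))
red 0.0471 0.0464 z 0.0962
blue 0.0477 0.0497 z 0.0917
red 0.0471 -0.0482 z 0.0878
```

View pics/c5.png

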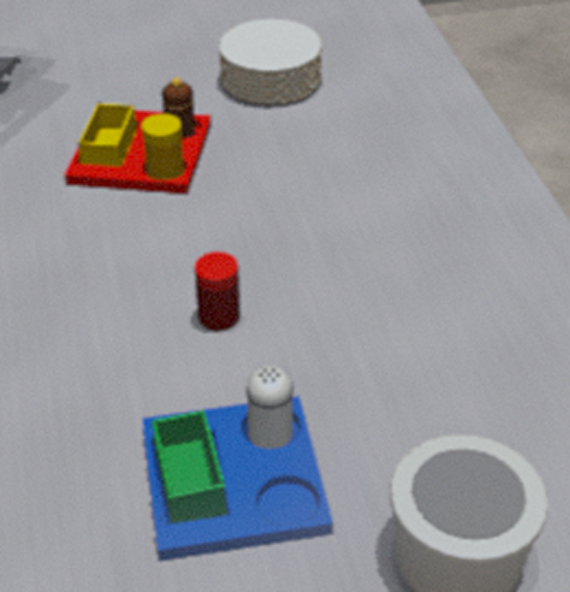

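The picture shows everything seated upright: yellow dish (107,135), mustard (163,145) and mill (178,105) in red, and green dish (188,465) and shaker (270,405) in blue. The ketchup jar (217,290), plates and tub show no sign of having been moved, and the arm is clear.

```bash
python3 -c "
from plant import *
print(sign_off(), state()['t'])"
```

```text
the job is handed in; nothing more can be done
the job is handed in; nothing more can be done
```

Both caddies are made up and the job is handed in: my last camera check, at about 59 s, showed all five things seated upright within tolerance and everything let go, but sign-off returned no verdict.

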